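# Hold the hardness gauge on the marked heel blank

## Task

Take the orange hardness gauge out of its wooden holder and hold its sprung brass tip on the red dot of the sloping rubber heel blank, with the gauge square to the rubber face and pressed lightly, so that the tip is pushed in about half-way. Never press hard, do not touch the blue-dotted heel or its rest with the gauge, and do not knock over or shift the other things on the bench. Finish while still holding the gauge there, steady, in the gripper: do not put it down.

Things in the scene. Friction and masses are not known exactly. Their poses are not given: they have to be found in the camera images.
- gauge_centre (a point): Middle of the gauge's orange barrel (32 mm across, reaching 30 mm above and below), the place to grip; z runs along the gauge from tip to top. Below the barrel: a collar 38 mm wide, 6 mm thick; a steel snout 18 mm across, 20 mm long; a brass tip. It starts upright in the holder, collar resting on the holder's top, this point 82 mm above the table. 0.1 to 0.2 kg.
- gauge_tip (a point): End of the gauge's sprung brass tip, flat, 8 mm across, sticking 14 mm out of the snout when out, 70 mm from the middle of the barrel along the gauge's axis (less by the amount that the tip is pushed in).
- gauge: The whole gauge; its origin lies at the end of the pushed-out tip, 70 mm below the middle of the barrel; z along the gauge towards the top.
- plunger (a joint): How far the gauge's tip is pushed in: 0 fully out, 0.014 m fully in (hard stop). Half-way is 0.007 m. It needs about 0.9 N to start and 0.45 N more per mm: about 4 N half-way, 7 N at the stop.
- holder: Wooden block, 80 x 80 mm and 46 mm high, fixed to the table, with a 24 mm upright hole in its middle for the gauge's snout. Origin at the centre of its underside, z up.
- red_mark (a point): Red dot, 18 mm across in a 26 mm white ring, on the flat upper face of a black rubber heel blank (66 mm wide). The point is its centre, about 66 mm above the table; z points squarely out of the face, which slopes 20 degrees; x points up the slope, y across. The blank is fixed on a sloping wooden rest, 120 x 110 mm, 75 mm high, fixed to the table. This is the spot to test.
- blue_mark (a point): Blue dot, 18 mm across in a 26 mm white ring, on the flat upper face of a black rubber heel blank (66 mm wide). The point is its centre, about 66 mm above the table; z points squarely out of the face, which slopes 20 degrees; x points up the slope, y across. The blank is fixed on a sloping wooden rest, 120 x 110 mm, 75 mm high, fixed to the table. Not to be touched.
- red_heel: The heel blank with the red dot; origin in the middle of its underside, 18 mm below the dot; same axes as the dot.
- blue_rest: The rest that carries the blue-dotted heel blank; origin at the centre of its underside; x up the slope, z up.
- mug: Bystander: white mug, 76 mm across, 80 mm tall, loose; leave it alone.
- tin: Bystander: steel tin, 60 mm across, 70 mm tall, loose; leave it alone.
- spool: Bystander: blue thread spool, 36 mm across, 42 mm tall, loose; leave it alone.
- wax: Bystander: yellow block of wax, 50 x 30 x 22 mm, loose; leave it alone.
- mallet: Bystander: hammer lying down, loose; leave it alone.
- brush: Bystander: brush lying down, loose; leave it alone.
Things that resemble listed ones, but are neither listed nor needed, are in the scene too. What is shaped like the holder but green or turquoise is not meant.

How it is judged:
By the outcome, as a careful person would: the job done as asked, in the order asked, and still so for the second after the job is handed in, while the arm keeps its last pose, push and grip.
It also fails if it takes over 32 s, if anything falls off the work surface, if the arm or the gripper's body presses on something with over 40 N, if the wrist force passes 120 N, or if a joint passes its speed limit or range.

## Robot

A 6-joint arm with a two-finger parallel gripper is mounted at the origin on the work surface. World frame = base frame: x ahead of the robot, y to its left, z up, the work surface at z = 0. Lengths are in m, angles in rad, forces in N, time in s.
With the tool pointing down it reaches from about 0.375 to 0.975 m from the base axis. Payload 3.8 kg.
Tool frame: the origin (TCP) lies at the very end of the fingers, on their centre line; the grasp point (between the pads) lies 19 mm behind it; z points along the fingers, y is the direction in which the jaws open and shut (so a half turn about z gives the same grasp; the last joint's range is limited). The gripper opens to 88 mm and grips with 3 to 60 N. Pads are 18 mm wide; open, the fingers measure 123 mm over their backs; the gripper's body (75 mm by 187 mm) begins 45 mm behind the grasp point.
Start: joints at [1.135, 0.264, 1.604, -0, 1.274, -0.037], TCP at [0.262, 0.622, 0.239] pointing down, gripper open.
Joint ranges: [-2.63, 2.63], [-0.94, 2.18], [0.31, 2.57], [-1.31, 4.45], [0, 2.66], [-2.55, 2.55]. Speed limits (rad/s): [2.57, 2.57, 3.14, 3.14, 3.14, 3.14].

## Interface

Orientations are given as a unit quaternion [x, y, z, w].
In Python, from plant import monitor, imaging, job_done gives the robot as it stands.
- The arm moves only by the tool play_rows, never from a script. Its argument "series" is one flat list of numbers, 7 for each row, row after row: the shift along the tool's x, y, z in m, then the turn, a rotation vector about the tool's x, y, z in degrees, then the opening, from -1 (shut) to 1 (fully open). In form: [dx, dy, dz, ax, ay, az, claw, dx, dy, dz, ax, ay, az, claw, ...]. A call has 1 to 20 rows; each row shifts and turns the pose as measured when the row begins, along the tool's axes as they then stand; what a row does not reach is not made up. A row lasts 1/8 s, in which the tool goes at most 62.5 mm and 10.7 degrees, less where a joint would pass 70% of its speed; a pose out of reach is approached as far as the arm can. A call is refused whole if a number of a shift passes 0.0625 or a number of a turn 10.7, either way. A call with a gripper value outside its range is refused whole. The fingers move at their own pace and stop on an object; the grip force is fixed at half the most. Time passes only in rows, so rows that do not move let the fingers close. It gives the time, the measured TCP pose, the force and the opening at its end, in the units of the state.
- monitor.get_state(): the state, without advancing time (a new reading comes with each control period).
- imaging.grab_frame(name): name is "scene" or "side" or "wrist"; returns a dict with "pixels" (480x640x3 uint8, red, green, blue), "fov_y" (degrees; the focal length in pixels is half the picture's height over the tangent of half this angle, whatever the lens; pixels are square), "cx", "cy" (the principal point, pixels), "rvec" (rotation vector, rad) and "tvec" (3), from world to camera coordinates, as OpenCV has them. Camera axes: x right, y down, z forward; pixel columns grow to the right and rows downward; lengths in m; the calibration is good to about 2 mm. A picture is of the moment at which its call begins. There is no depth.
- job_done(): hands the job in, once; it reports no verdict.
The state is a dict: "clock": time; "joint_positions": joint angles; "qvel": joint speeds; "joint_torque": joint torques, N m; "position": TCP position; "tool_rot": TCP orientation; "contact_force": force on the tool from outside, world axes, zero at the start; "torque": the same for the moment, N m; "finger_gap": opening from 0.0 (shut) to 1.0 (fully open).
Only numpy, scipy, OpenCV 4.12 (cv2) and the standard library are available. Lean on these libraries where they do the work, as an engineer would, in place of code of your own. Each camera call takes 0.05 s, during which the arm holds its last target.

## Working session

There is one attempt and no reset: what is moved stays moved. The work goes in short steps, Python scripts to look and compute and a tool call to move; the robot and the scene stay as the last step left them, time stands still between calls to the robot, and variables do not carry over. Pictures are saved under pics/ and viewed, and the job is handed in when it is done.

Besides the shell and the picture viewer there is one more tool, called after "Request:" as name(argument=value, ...) on one line, values as JSON. play_rows: Moves the arm, as the interface text tells. Its arguments: {"type":"object","properties":{"series":{"type":"array","items":{"type":"number"}}},"required":["series"]}

```bash
mkdir -p pics; ls
cat > h.py <<'E'
import numpy as np,cv2,json
from plant import monitor,imaging,job_done
from scipy.spatial.transform import Rotation as R
def grab(n,f):
    d=imaging.grab_frame(n); cv2.imwrite('pics/'+f+'.png',d['pixels'][:,:,::-1])
    np.savez('pics/'+f+'.npz',**d); return d
def load(f): return dict(np.load('pics/'+f+'.npz'))
def cam(d):
    fl=240/np.tan(np.radians(float(d['fov_y']))/2)
    K=np.array([[fl,0,float(d['cx'])],[0,fl,float(d['cy'])],[0,0,1]])
    Rm=cv2.Rodrigues(np.array(d['rvec'],float))[0]; t=np.array(d['tvec'],float).ravel()
    return K,Rm,t
def onz(d,u,v,z):
    K,Rm,t=cam(d); c=-Rm.T@t; r=Rm.T@np.linalg.inv(K)@[u,v,1]
    return c+r*(z-c[2])/r[2]
def proj(d,p):
    K,Rm,t=cam(d); q=K@(Rm@np.array(p,float)+t); return q[:2]/q[2]
def tri(obs):
    A=np.zeros((3,3));b=np.zeros(3)
    for d,u,v in obs:
        K,Rm,t=cam(d); c=-Rm.T@t; r=Rm.T@np.linalg.inv(K)@[u,v,1]; r/=np.linalg.norm(r)
        P=np.eye(3)-np.outer(r,r); A+=P;b+=P@c
    return np.linalg.solve(A,b)
E
python3 - <<'E'
from h import *
np.set_printoptions(precision=4,suppress=True)
for n in ['scene','side','wrist']:
    d=grab(n,n+'0'); K,Rm,t=cam(d); print(n,d['fov_y'],d['cx'],d['cy'],-Rm.T@t,{k for k in d})
print(monitor.get_state())
E
```

```text
pics
scene 48.81170655899862 307.7993784166091 232.06315549009128 [ 1.2585 -0.5862  1.0856] {'cx', 'fov_y', 'rvec', 'cy', 'tvec', 'pixels'}
side 57.59565721690101 326.11664738604856 237.96509858540108 [ 0.5432 -0.7654  0.7512] {'cx', 'fov_y', 'rvec', 'cy', 'tvec', 'pixels'}
wrist 66.47095115345226 314.55262281924854 239.31967273566408 [0.1914 0.6505 0.3839] {'cx', 'fov_y', 'rvec', 'cy', 'tvec', 'pixels'}
{'clock': 0.15, 'joint_positions': array([ 1.1351,  0.2646,  1.605 , -0.    ,  1.2737, -0.0369]), 'qvel': array([-0.001 , -0.0004, -0.0044,  0.0004,  0.0001, -0.0027]), 'joint_torque': array([ -0.0003, -50.2849, -35.7467,   0.0728,   0.025 ,  -0.0001]), 'position': array([0.2619, 0.6215, 0.2377]), 'tool_rot': array([ 0.1981,  0.9802, -0.0008, -0.0002]), 'contact_force': array([ 0.5614, -0.5932, -0.5914]), 'torque': array([-0.0242,  0.0083,  0.0093]), 'finger_gap': 0.9989243072017695}
```

View pics/scene0.png

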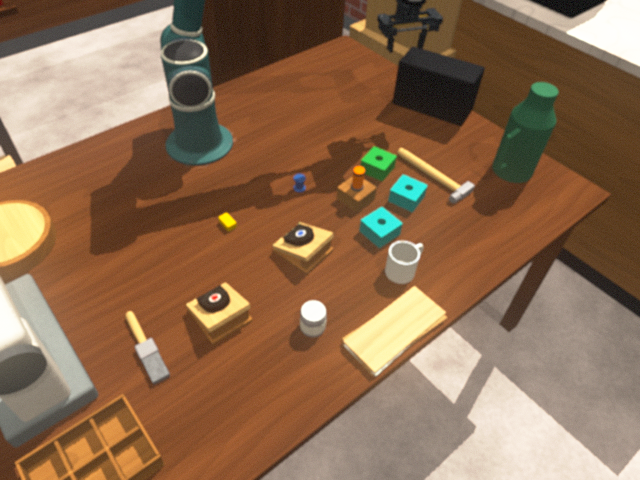

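View pics/side0.png

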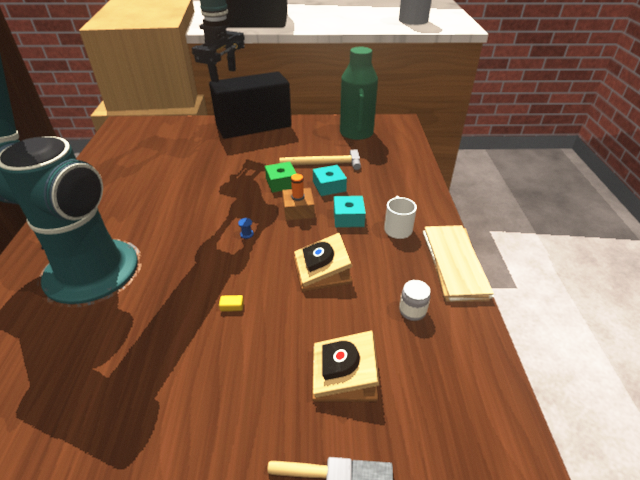

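View pics/wrist0.png

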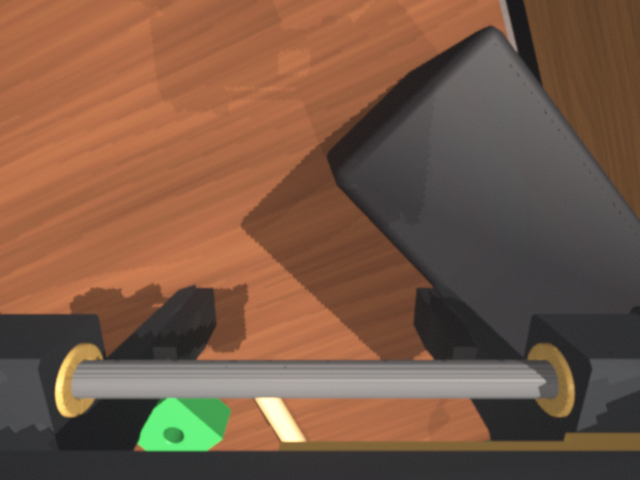

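The scene and side pictures show the gauge at about (358,178) / (297,187). The red dot is at (215,298) / (340,356) and the blue at (300,235) / (319,252). I'll zoom in to measure these.

Run:
```python
from h import *
np.set_printoptions(precision=4,suppress=True)
ims={}
def crop(f,x,y,w,h):
    im=cv2.imread('pics/'+f+'.png')[y:y+h,x:x+w]
    return cv2.resize(im,(400,300),interpolation=cv2.INTER_CUBIC)
a=np.vstack([np.hstack([crop('scene0',320,150,80,60),crop('side0',257,160,80,60)]),np.hstack([crop('scene0',175,268,80,60),crop('side0',300,325,80,60)])])
cv2.imwrite('pics/z0.png',a)
def blob(f,mask,box):
    x,y,w,h=box; m=mask[y:y+h,x:x+w]; n,l,s,c=cv2.connectedComponentsWithStats(m.astype(np.uint8)); i=1+np.argmax(s[1:,4]); return c[i]+[x,y],s[i]
for nm,boxes in {'red':((200,285,30,25),(325,345,30,25)),'blue':((288,225,25,20),(308,243,25,20)),'orange':((345,160,28,35),(285,170,25,32))}.items():
    obs=[]
    for f,b in zip(('scene0','side0'),boxes):
        d=load(f); p=d['pixels'].astype(int); r,g,bl=p[...,0],p[...,1],p[...,2]
        m={'red':(r>130)&(g<90)&(bl<90),'blue':(bl>110)&(r<110)&(bl-r>50),'orange':(r>180)&(g<140)&(bl<60)}[nm]
        c,s=blob(f,m,b); print(nm,f,c,s); obs.append((d,*c))
    P=tri(obs); print(P,[proj(o[0],P)-o[1:] for o in obs],[onz(*o,0.066) for o in obs])
```

```text
red scene0 [206.0476 288.381 ] [ 0  0 17 10 84]
red side0 [339.878  354.9512] [11  7  8  7 41]
[ 0.5818 -0.3171  0.1009] [array([-1.2521,  3.0298]), array([-1.7912, -3.9084])] [array([ 0.5522, -0.3007,  0.066 ]), array([ 0.5868, -0.3016,  0.066 ])]
blue scene0 [300.2 232.6] [11  7  3  2  5]
blue side0 [317.9412 251.4118] [ 8  7  5  4 17]
[ 0.5502 -0.0176  0.0646] [array([-0.0876,  0.4304]), array([-0.2277, -0.432 ])] [array([ 0.5502, -0.0173,  0.066 ]), array([ 0.5507, -0.0207,  0.066 ])]
orange scene0 [357.3214 170.0714] [ 8  5 12 10 28]
orange side0 [296.5 180. ] [ 9 10  6  1  6]
[0.4951 0.2274 0.104 ] [array([-0.1462,  1.3885]), array([-0.6842, -1.2776])] [array([0.4613, 0.2633, 0.066 ]), array([0.4944, 0.2791, 0.066 ])]
```

View pics/z0.png

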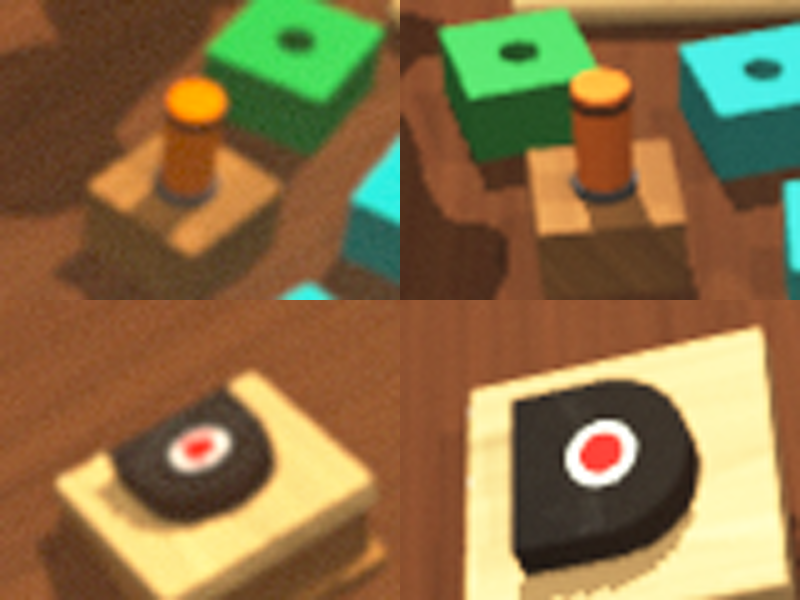

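Run:
```python
from h import *
def crop(f,x,y,w,h):
    im=cv2.imread('pics/'+f+'.png')[y:y+h,x:x+w]
    return cv2.resize(im,(800,600),interpolation=cv2.INTER_CUBIC)
cv2.imwrite('pics/z1.png',crop('scene0',180,270,80,60)[:600]); 
cv2.imwrite('pics/z1.png',crop('scene0',175,278,80,60))
cv2.imwrite('pics/z2.png',crop('side0',290,325,108,81))
d1=load('scene0');d2=load('side0')
print('top',tri([(d1,358.6,169.8),(d2,296.6,176.8)]),onz(d1,358.6,169.8,.112),onz(d2,296.6,176.8,.112))
print('red',tri([(d1,214.4,297.4),(d2,339.6,355.2)]),onz(d1,214.4,297.4,.066),onz(d2,339.6,355.2,.066))
```

```text
top [0.49698695 0.23033041 0.10894409] [0.49862632 0.22854751 0.112     ] [0.49757306 0.22444478 0.112     ]
red [ 0.58588026 -0.29964563  0.06434276] [ 0.58607615 -0.29902006  0.066     ] [ 0.58624427 -0.30209288  0.066     ]
```

View pics/z1.png

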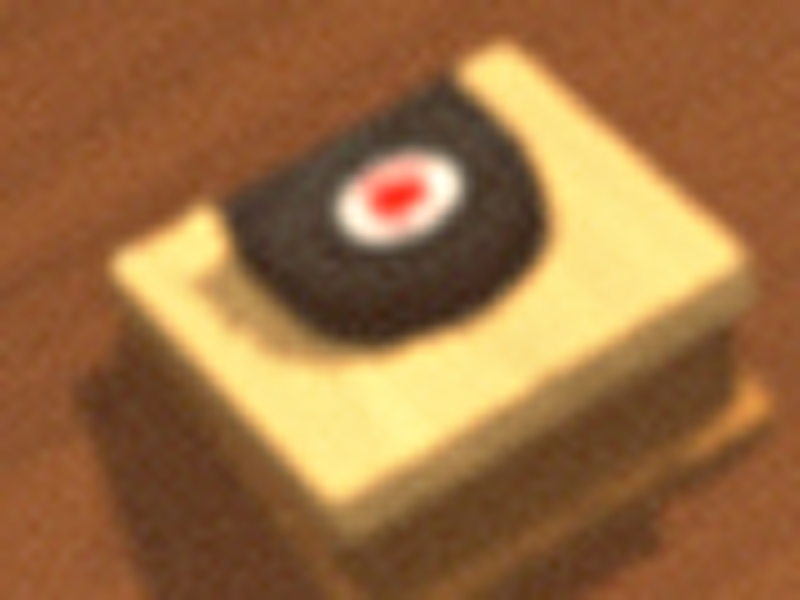

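View pics/z2.png

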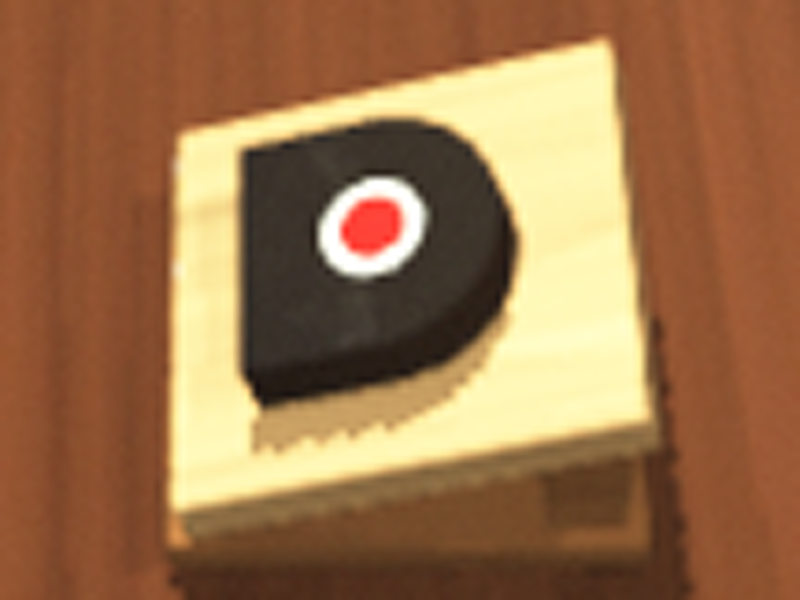

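Run:
```python
from h import *
np.set_printoptions(precision=4,suppress=True)
d1=load('scene0');d2=load('side0')
A=np.array([(112,262),(505,42),(745,250),(335,505)])/10-.45+[175,278]
B=np.array([(180,133),(608,40),(655,420),(180,515)])/7.407-.45+[290,325]
# scene order: left,top,right,bottom ; world: find matching by trying both cyc
for s in range(4):
    Bs=np.roll(B,s,0); P=[tri([(d1,*a),(d2,*b)]) for a,b in zip(A,Bs)]
    e=np.mean([np.linalg.norm(proj(d1,p)-a) for p,a in zip(P,A)])
    print(s,e)
    if e<2.5: 
        P=np.array(P);print(P); print(np.linalg.norm(P-np.roll(P,-1,0),axis=1))
        c=P.mean(0);n=np.linalg.svd(P-c)[2][2]; n*=np.sign(n[2]); print(c,n,np.degrees(np.arccos(n[2])),np.degrees(np.arctan2(-n[1],-n[0])))
```

```text
0 12.311707281061187
1 0.8336086765526952
[[ 0.5372 -0.3541  0.0289]
 [ 0.5385 -0.2441  0.0278]
 [ 0.6501 -0.2465  0.0684]
 [ 0.6495 -0.3558  0.0678]]
[0.1101 0.1188 0.1093 0.1189]
[ 0.5938 -0.3001  0.0482] [-0.3349  0.0052  0.9422] 19.57021425065067 -0.8859569656661024
2 12.503876689269832
3 18.47324841504493
```

```bash
cat >> h.py <<'E'
np.set_printoptions(precision=4,suppress=True)
def toolR(yaw,slope,n=None):
    """tool y heading yaw (deg), tilted up by slope; z into face"""
    a,s=np.radians([yaw,slope]); h=np.array([np.cos(a),np.sin(a),0]); k=np.array([0,0,1.])
    y=h*np.cos(s)+k*np.sin(s); z=h*np.sin(s)-k*np.cos(s); return R.from_matrix(np.c_[np.cross(y,z),y,z])
def plan(p,Rt,N,claw):
    s=monitor.get_state(); p0=np.array(s['position']);R0=R.from_quat(s['tool_rot'])
    rv=(R0.inv()*Rt).as_rotvec(); print('total',np.array(p)-p0,np.degrees(rv))
    out=[]
    for i in range(N):
        Ri=R0*R.from_rotvec(rv*i/N); d=Ri.inv().apply((np.array(p)-p0)/N)
        out+=list(np.round(d,4)+0)+list(np.round(np.degrees(rv)/N,2)+0)+[claw]
    print([float(round(x,4)) for x in out])
E
python3 - <<'E'
from h import *
d=load('wrist0'); s=monitor.get_state()
print(proj(d,s['position']),proj(d,s['position']+R.from_quat(s['tool_rot']).apply([0,0,.1])))
K,Rm,t=cam(d);print(R.from_quat(s['tool_rot']).inv().apply(Rm[2]))
plan([.498,.227,.2],toolR(0,0),9,1)
E
```

```text
[316.5028 307.5933] [315.7147 240.7718]
[-0.2919  0.0006  0.9565]
total [ 0.2361 -0.3945 -0.0377] [-0.0863  0.0546 67.1497]
[-0.0412, -0.0302, 0.0042, -0.01, 0.01, 7.46, 1.0, -0.0448, -0.0246, 0.0042, -0.01, 0.01, 7.46, 1.0, -0.0476, -0.0186, 0.0042, -0.01, 0.01, 7.46, 1.0, -0.0496, -0.0122, 0.0042, -0.01, 0.01, 7.46, 1.0, -0.0508, -0.0057, 0.0042, -0.01, 0.01, 7.46, 1.0, -0.0511, 0.0009, 0.0042, -0.01, 0.01, 7.46, 1.0, -0.0505, 0.0076, 0.0042, -0.01, 0.01, 7.46, 1.0, -0.0491, 0.0141, 0.0042, -0.01, 0.01, 7.46, 1.0, -0.0469, 0.0203, 0.0042, -0.01, 0.01, 7.46, 1.0]
```

Request:
play_rows(series=[-0.041, -0.03, 0.004, 0, 0, 7.5, 1, -0.045, -0.025, 0.004, 0, 0, 7.5, 1, -0.048, -0.019, 0.004, 0, 0, 7.5, 1, -0.05, -0.012, 0.004, 0, 0, 7.5, 1, -0.051, -0.006, 0.004, 0, 0, 7.5, 1, -0.051, 0.001, 0.004, 0, 0, 7.5, 1, -0.05, 0.008, 0.004, 0, 0, 7.5, 1, -0.049, 0.014, 0.004, 0, 0, 7.5, 1, -0.047, 0.02, 0.004, 0, 0, 7.5, 1, 0, 0, 0, 0, 0, 0, 1])

```text
clock: 1.4
position: [0.4956, 0.2098, 0.1977]
tool_rot: [0.722, 0.692, -0.002, 0.0]
contact_force: [-0.3, 0.4, 0.9]
finger_gap: 1.0
```

Run:
```python
from h import *
d=grab('wrist','wrist1'); s=monitor.get_state(); print(s['position'],s['clock'])
print(proj(d,s['position']),proj(d,[.498,.227,.112]))
plan([.498,.227,.2],toolR(0,0),3,1)
```

```text
[0.495  0.2112 0.1978] 1.45
[315.1361 302.2685] [318.8029 219.68  ]
total [0.003  0.0158 0.0022] [-0.1583  0.1679 -2.3092]
[0.0053, 0.0008, -0.0007, -0.05, 0.06, -0.77, 1.0, 0.0053, 0.0009, -0.0007, -0.05, 0.06, -0.77, 1.0, 0.0053, 0.0009, -0.0007, -0.05, 0.06, -0.77, 1.0]
```

View pics/wrist1.png

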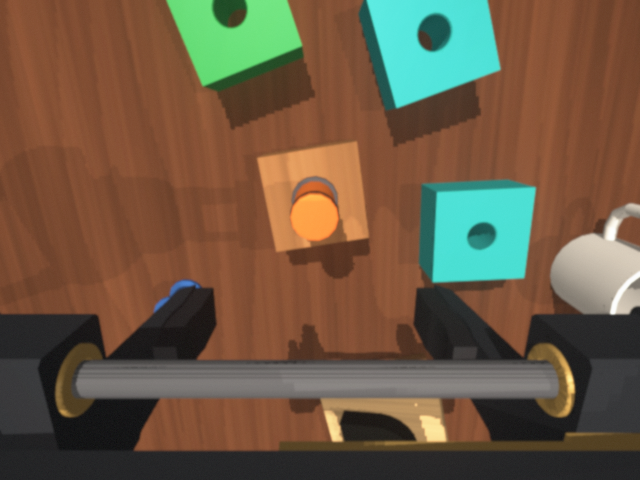

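The wrist view shows the gauge top disc at (315,217), centred between the open fingers. The blocks beside it are all lower.

Run:
```python
from h import *
d=load('wrist1'); print(onz(d,315,217,.112))
p=onz(d,315,217,.112)
plan([p[0],p[1],.085],toolR(0,0),4,1)
```

```text
[0.4956 0.2289 0.112 ]
total [ 0.0006  0.0177 -0.1128] [-0.1583  0.1679 -2.3092]
[0.0045, 0.0001, 0.0282, -0.04, 0.04, -0.58, 1.0, 0.0045, 0.0001, 0.0282, -0.04, 0.04, -0.58, 1.0, 0.0045, 0.0001, 0.0282, -0.04, 0.04, -0.58, 1.0, 0.0045, 0.0001, 0.0282, -0.04, 0.04, -0.58, 1.0]
```

Request:
play_rows(series=[0.009, 0.0002, 0.02, 0, 0.1, -1.2, 1, 0.009, 0.0002, 0.02, 0, 0.1, -1.2, 1, 0, 0, 0.02, 0, 0, 0, 1, 0, 0, 0.02, 0, 0, 0, 1, 0, 0, 0, 0, 0, 0, 1, 0, 0, 0, 0, 0, 0, 1])

```text
clock: 2.2
position: [0.4929, 0.237, 0.1171]
tool_rot: [0.702, 0.712, 0.001, -0.002]
contact_force: [-0.1, 0.1, 0.7]
finger_gap: 1.0
```

Run:
```python
from h import *
d=grab('wrist','wrist2'); s=monitor.get_state(); print(s['position'],s['clock'])
plan([.4965,.2285,.063],toolR(0,0),3,1)
```

```text
[0.4928 0.2369 0.1171] 2.25
total [ 0.0037 -0.0084 -0.0541] [-0.1439 -0.2417  0.8478]
[-0.0029, 0.0012, 0.018, -0.05, -0.08, 0.28, 1.0, -0.0029, 0.0012, 0.018, -0.05, -0.08, 0.28, 1.0, -0.0028, 0.0012, 0.018, -0.05, -0.08, 0.28, 1.0]
```

View pics/wrist2.png

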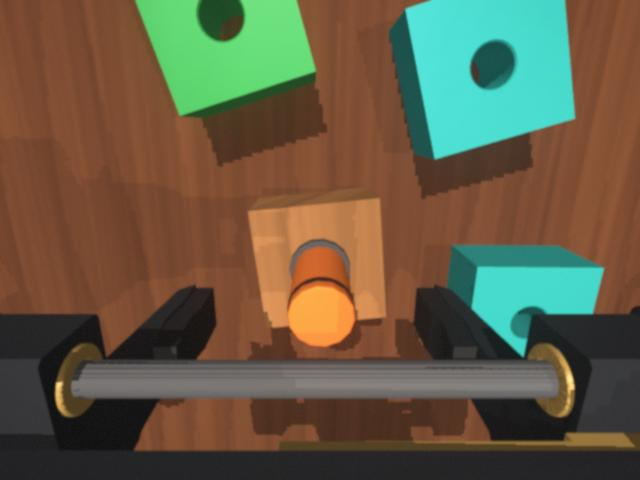

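Run:
```python
from h import *
d=load('wrist2'); p=onz(d,321,314,.112);print(p, proj(d,[.4928,.2369,.1171]))
plan([p[0],p[1],.063],toolR(0,0),4,1)
```

```text
[0.495  0.2299 0.112 ] [316.5453 305.1881]
total [ 0.0022 -0.007  -0.0541] [-0.1439 -0.2417  0.8478]
[-0.0018, 0.0005, 0.0135, -0.04, -0.06, 0.21, 1.0, -0.0018, 0.0005, 0.0135, -0.04, -0.06, 0.21, 1.0, -0.0018, 0.0005, 0.0135, -0.04, -0.06, 0.21, 1.0, -0.0018, 0.0005, 0.0135, -0.04, -0.06, 0.21, 1.0]
```

Request:
play_rows(series=[-0.0018, 0.0005, 0.0135, 0, -0.1, 0.2, 1, -0.0018, 0.0005, 0.0135, 0, -0.1, 0.2, 1, -0.0018, 0.0005, 0.0135, 0, 0, 0.2, 1, -0.0018, 0.0005, 0.0125, 0, 0, 0.2, 1, 0, 0, 0, 0, 0, 0, 1, 0, 0, 0, 0, 0, 0, 1])

```text
clock: 3.0
position: [0.4955, 0.2293, 0.0612]
tool_rot: [0.707, 0.707, -0.0, -0.001]
contact_force: [-0.6, -0.1, 0.4]
finger_gap: 1.0
```

Run:
```python
from h import *
plan([.495,.2294,.063],toolR(0,0),1,1)
```

```text
total [-0.0005  0.0001  0.0018] [-0.0821 -0.0581 -0.0271]
[0.0001, -0.0005, -0.0018, -0.08, -0.06, -0.03, 1.0]
```

Request:
play_rows(series=[0, -0.0005, -0.0018, 0, 0, 0, 1, 0, 0, 0, 0, 0, 0, -1, 0, 0, 0, 0, 0, 0, -1, 0, 0, 0, 0, 0, 0, -1, 0, 0, 0, 0, 0, 0, -1, 0, 0, 0, 0, 0, 0, -1, 0, 0, 0, 0, 0, 0, -1])

```text
clock: 3.88
position: [0.4961, 0.23, 0.0649]
tool_rot: [0.707, 0.707, 0.001, -0.0]
contact_force: [-0.4, 0.2, -1.3]
finger_gap: 0.358
```

Run:
```python
from h import *
s=monitor.get_state();print(s['contact_force'],s['torque'])
plan([.495,.2294,.25],toolR(0,0),6,-1)
```

```text
[-0.374  0.241 -1.261] [-0.051   0.1418  0.0276]
total [-0.0011 -0.0006  0.1851] [ 0.0852 -0.1282 -0.0112]
[0.0, -0.0001, -0.0309, 0.01, -0.02, 0.0, -1.0, 0.0, -0.0001, -0.0309, 0.01, -0.02, 0.0, -1.0, -0.0001, -0.0002, -0.0309, 0.01, -0.02, 0.0, -1.0, -0.0001, -0.0002, -0.0309, 0.01, -0.02, 0.0, -1.0, -0.0001, -0.0002, -0.0309, 0.01, -0.02, 0.0, -1.0, -0.0001, -0.0002, -0.0309, 0.01, -0.02, 0.0, -1.0]
```

Request:
play_rows(series=[0, 0, -0.01, 0, 0, 0, -1, 0, 0, -0.02, 0, 0, 0, -1, 0, 0, -0.03, 0, 0, 0, -1, 0, 0, -0.03, 0, 0, 0, -1, 0, 0, -0.03, 0, 0, 0, -1, 0, 0, -0.02, 0, 0, 0, -1, 0, 0, 0, 0, 0, 0, -1])

```text
clock: 4.75
position: [0.4941, 0.2289, 0.2098]
tool_rot: [0.707, 0.707, -0.0, -0.001]
contact_force: [0.6, 0.4, -1.9]
finger_gap: 0.355
```

Run:
```python
from h import *
for n in ['scene','side']: d=grab(n,n+'1')
s=monitor.get_state();p=s['position'];print(p,s['clock'],s['contact_force'],s['finger_gap'])
def crop(f,c,w=80,h=60):
    x,y=int(c[0]-w/2),int(c[1]-h/2);print(f,x,y)
    im=cv2.imread('pics/'+f+'.png')[y:y+h,x:x+w]
    return cv2.resize(im,(400,300),interpolation=cv2.INTER_CUBIC)
Rt=R.from_quat(s['tool_rot']); tip=p+Rt.apply([0,0,.053])
for f in('scene1','side1'): print('tip pred',proj(load(f),tip))
cv2.imwrite('pics/z3.png',np.hstack([crop(f,proj(load(f),tip)) for f in('scene1','side1')]))
plan([.55,-.27,.24],toolR(-.9,20),12,-1)
```

```text
[0.4928 0.2284 0.2074] 4.85 [-0.9288 -0.6089 -1.0952] 0.3509305957223237
tip pred [358.4223 156.8548]
tip pred [294.0844 162.2422]
scene1 318 126
side1 254 132
total [ 0.0572 -0.4984  0.0326] [-20.3363  -0.1094   0.8839]
[-0.0415, 0.0048, -0.0027, -1.69, -0.01, 0.07, -1.0, -0.0415, 0.0049, -0.0026, -1.69, -0.01, 0.07, -1.0, -0.0415, 0.005, -0.0024, -1.69, -0.01, 0.07, -1.0, -0.0415, 0.0051, -0.0023, -1.69, -0.01, 0.07, -1.0, -0.0415, 0.0053, -0.0021, -1.69, -0.01, 0.07, -1.0, -0.0415, 0.0054, -0.0019, -1.69, -0.01, 0.07, -1.0, -0.0415, 0.0055, -0.0018, -1.69, -0.01, 0.07, -1.0, -0.0415, 0.0056, -0.0016, -1.69, -0.01, 0.07, -1.0, -0.0415, 0.0057, -0.0014, -1.69, -0.01, 0.07, -1.0, -0.0415, 0.0058, -0.0012, -1.69, -0.01, 0.07, -1.0, -0.0415, 0.0059, -0.0011, -1.69, -0.01, 0.07, -1.0, -0.0415, 0.0059, -0.0009, -1.69, -0.01, 0.07, -1.0]
```

View pics/z3.png

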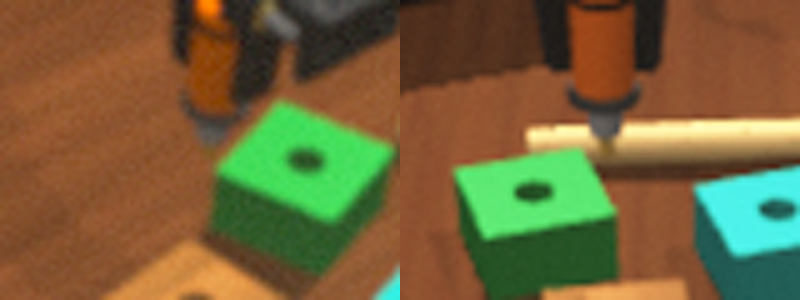

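Request:
play_rows(series=[-0.02, 0.002, -0.002, -1.7, 0, 0.1, -1, -0.04, 0.004, -0.002, -1.7, 0, 0.1, -1, -0.044, 0.004, -0.002, -1.7, 0, 0.1, -1, -0.044, 0.004, -0.002, -1.7, 0, 0.1, -1, -0.044, 0.004, -0.002, -1.7, 0, 0.1, -1, -0.044, 0.004, -0.002, -1.7, 0, 0.1, -1, -0.044, 0.004, -0.002, -1.7, 0, 0.1, -1, -0.044, 0.004, -0.001, -1.7, 0, 0.1, -1, -0.044, 0.004, -0.001, -1.7, 0, 0.1, -1, -0.044, 0.004, 0, -1.7, 0, 0, -1, -0.044, 0.004, 0, -1.7, 0, 0, -1, -0.04, 0.004, 0, -1.6, 0, 0, -1, -0.02, 0, 0, 0, 0, 0, -1, 0, 0, 0, 0, 0, 0, -1, 0, 0, 0, 0, 0, 0, -1])

```text
clock: 6.72
position: [0.5097, -0.3126, 0.2119]
tool_rot: [0.704, 0.691, 0.113, 0.12]
contact_force: [0.7, 0.7, -2.6]
finger_gap: 0.358
```

Run:
```python
from h import *
for n in ['scene','side','wrist']: d=grab(n,n+'2')
s=monitor.get_state();print(s['position'],s['tool_rot'],s['clock'],s['contact_force'],s['torque'])
P=np.array([.586,-.3,.066]);Rt=toolR(-.9,20);n=-Rt.as_matrix()[:,2]
plan(P+n*.093,Rt,4,-1)
```

```text
[ 0.5107 -0.3122  0.2127] [0.7034 0.6912 0.1132 0.1211] 6.875 [ 0.2702  0.4091 -0.6479] [-0.087   0.3044 -0.0255]
total [ 0.0435  0.0127 -0.0594] [-0.9168  0.5    -0.0157]
[0.0035, 0.0054, 0.0175, -0.23, 0.12, 0.0, -1.0, 0.0035, 0.0053, 0.0176, -0.23, 0.12, 0.0, -1.0, 0.0034, 0.0052, 0.0176, -0.23, 0.12, 0.0, -1.0, 0.0034, 0.0052, 0.0176, -0.23, 0.12, 0.0, -1.0]
```

View pics/wrist2.png

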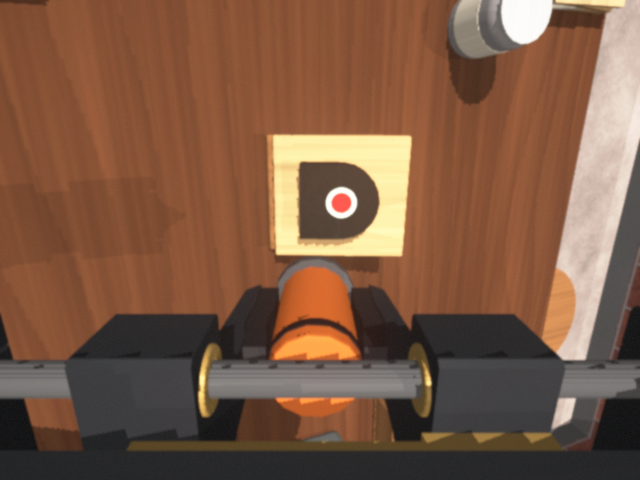

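View pics/scene2.png

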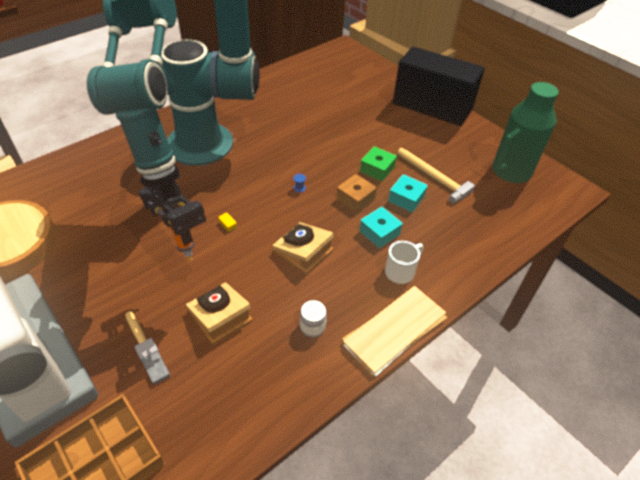

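Run:
```python
from h import *
from scipy.optimize import least_squares
d1,d2,d3=load('scene0'),load('side0'),load('wrist2')
p=d3['pixels'].astype(int)[185:222,325:360]; m=(p[...,0]>150)&(p[...,1]<90)&(p[...,2]<90); yx=np.argwhere(m).mean(0)+[185,325]; print(yx,m.sum())
u,v=yx[1],yx[0]
o=[(d1,214.4,297.4),(d2,339.6,355.2),(d3,u,v)]
P=tri(o);print(P,[proj(q[0],P)-q[1:] for q in o],[onz(*q,.066) for q in o])
im=cv2.resize(cv2.imread('pics/wrist2.png')[120:270,250:450],(800,600),interpolation=cv2.INTER_CUBIC);cv2.imwrite('pics/z4.png',im)
```

```text
[202.2857 338.7143] 7
[ 0.5848 -0.3     0.0635] [array([-0.5306,  0.4774]), array([-0.8695, -0.1736]), array([ 1.7991, -1.4574])] [array([ 0.5861, -0.299 ,  0.066 ]), array([ 0.5862, -0.3021,  0.066 ]), array([ 0.5821, -0.3006,  0.066 ])]
```

View pics/z4.png

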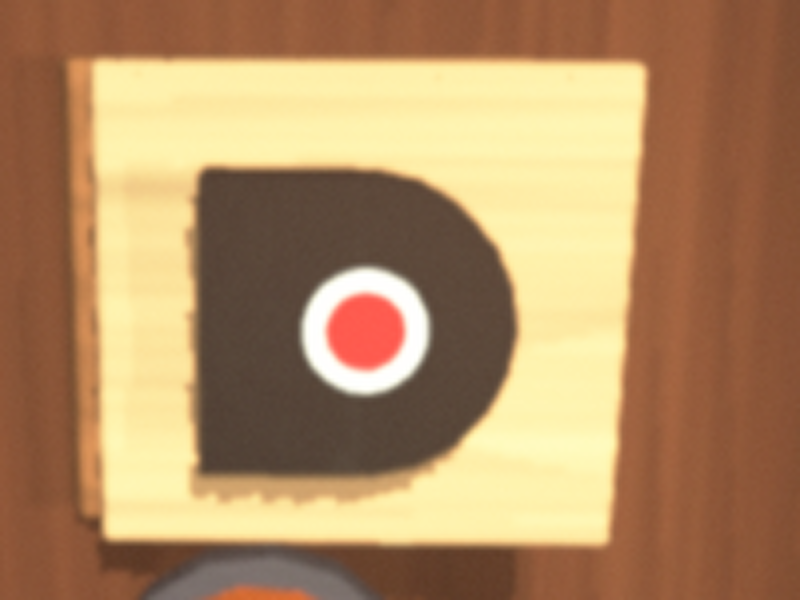

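Run:
```python
from h import *
from scipy.optimize import least_squares
d1,d2,d3=load('scene0'),load('side0'),load('wrist2')
A=np.array([(112,262),(505,42),(745,250),(335,505)])/10-.45+[175,278]   # -y low, +y low, +y high, -y high
B=np.roll(np.array([(180,133),(608,40),(655,420),(180,515)])/7.407-.45+[290,325],1,0)
C=np.array([(92,60),(646,63),(610,543),(104,540)])/4-.4+[250,120]
C=C[[0,3,2,1]] if True else C
# wrist image: right=+x(tool y), bottom=tool -x => check
o=[(d1,214.4,297.4),(d2,339.6,355.2),(d3,341.1,202.4)]
print(tri(o),[onz(*q,.066) for q in o])
L,W=.12,.11
def model(q):
    c=q[:3]; a=toolR(q[3],q[4]).as_matrix(); x=a[:,1]; n=-a[:,2]; y=np.cross(n,x)
    cs=[c+x*sx*L/2+y*sy*W/2 for sx,sy in((-1,-1),(-1,1),(1,1),(1,-1))]
    return cs, c+x*q[5]+y*q[6]+n*.018
def res(q,full=False):
    cs,P=model(q); r=[]
    for d,S,ob in((d1,A,o[0]),(d2,B,o[1]),(d3,C,o[2])):
        r+=[proj(d,c)-s for c,s in zip(cs,S)]+[2*(proj(d,P)-ob[1:])]
    return np.array(r) if full else np.concatenate(r)
for Cc in (C,C[[1,0,3,2]]):
    C=Cc
    for fix in (None,):
        f=least_squares(res,[.594,-.3,.048,-.9,20,-.01,0],x_scale=[.01,.01,.01,1,1,.01,.01])
        print(f.cost,f.x,model(f.x)[1]); print(res(f.x,True).reshape(3,-1))
```

```text
[ 0.5856 -0.3003  0.0647] [array([ 0.5861, -0.299 ,  0.066 ]), array([ 0.5862, -0.3021,  0.066 ]), array([ 0.5843, -0.3009,  0.066 ])]
27343.010131558673 [ 0.5992 -0.3106  0.02   14.2458 27.2747  0.0059  0.0101] [ 0.5938 -0.3016  0.0387]
[[  -1.4642   21.2243   -8.716    13.0918   -1.9526    1.7133    6.3072
     8.9321    4.3138   18.7504]
 [  12.9124   20.4603   -2.2628   21.0251   -7.8026    4.8978    6.6599
     2.5325    7.235    16.2799]
 [  21.4855  125.8815  -11.9277  -93.3324  -14.161  -123.7537   -4.3004
   105.647    -4.2171  -11.3987]]
11.9665713536088 [ 0.5921 -0.3008  0.0472 -1.0507 19.5898 -0.0006 -0.0003] [ 0.5854 -0.301   0.0639]
[[-1.1464  0.8934 -0.828   0.3862 -0.4722  0.9596 -1.132   0.5136 -1.5261
   1.5389]
 [-2.0696 -0.5551 -1.2747 -0.1362 -0.7053 -0.3521 -1.4757 -0.224  -1.0016
   0.2981]
 [ 1.0011 -0.2174  0.3406 -0.0429  0.8446 -0.459   0.4447 -0.3462  0.4871
  -0.8817]]
```

Run:
```python
from h import *
P=np.array([.5855,-.3005,.0655]);Rt=toolR(-1,20);n=-Rt.as_matrix()[:,2]
plan(P+n*.08,Rt,4,-1)
```

```text
total [ 0.0475  0.0122 -0.0721] [-0.9164  0.4665  0.0786]
[0.0034, 0.0053, 0.0209, -0.23, 0.12, 0.02, -1.0, 0.0034, 0.0052, 0.0209, -0.23, 0.12, 0.02, -1.0, 0.0033, 0.0051, 0.0209, -0.23, 0.12, 0.02, -1.0, 0.0033, 0.005, 0.0209, -0.23, 0.12, 0.02, -1.0]
```

Request:
play_rows(series=[0.0035, 0.0052, 0.014, -0.2, 0.1, 0, -1, 0.0034, 0.0052, 0.018, -0.2, 0.1, 0, -1, 0.0033, 0.0051, 0.018, -0.2, 0.1, 0, -1, 0.0033, 0.005, 0.016, -0.2, 0.1, 0, -1, 0, 0, 0.01, 0, 0, 0, -1, 0, 0, 0, 0, 0, 0, -1, 0, 0, 0, 0, 0, 0, -1])

```text
clock: 7.75
position: [0.5592, -0.2958, 0.1414]
tool_rot: [0.701, 0.692, 0.121, 0.122]
contact_force: [0.2, -1.2, -1.1]
finger_gap: 0.358
```

Run:
```python
from h import *
for n in ['scene','side','wrist']: d=grab(n,n+'3')
s=monitor.get_state();p=s['position'];print(p,s['tool_rot'],s['clock'],s['contact_force'],s['torque'])
P=np.array([.5855,-.3005,.0655]);Rt=toolR(-1,20);n=-Rt.as_matrix()[:,2]
plan(P+n*.08,Rt,1,-1)
def crop(f,c,w=80,h=60):
    x,y=int(c[0]-w/2),int(c[1]-h/2);print(f,x,y)
    im=cv2.imread('pics/'+f+'.png')[y:y+h,x:x+w]
    return cv2.resize(im,(400,300),interpolation=cv2.INTER_CUBIC)
tip=p+R.from_quat(s['tool_rot']).apply([0,0,.053])
for f in('scene3','side3'): print('tip pred',tip,proj(load(f),tip),proj(load(f),P))
cv2.imwrite('pics/z5.png',np.hstack([crop(f,proj(load(f),tip)) for f in('scene3','side3')]))
```

```text
[ 0.5593 -0.296   0.142 ] [0.7009 0.6921 0.1211 0.1227] 7.9 [-0.1028  0.2899 -1.0254] [ 0.002   0.3913 -0.0223]
total [-0.0011 -0.004  -0.0013] [-0.1447 -0.0877  0.2604]
[-0.004, -0.0015, 0.0009, -0.14, -0.09, 0.26, -1.0]
tip pred [ 0.5773 -0.2962  0.0922] [212.0802 287.7294] [213.7456 297.6877]
tip pred [ 0.5773 -0.2962  0.0922] [334.8524 344.0901] [339.1421 354.6226]
scene3 172 257
side3 294 314
```

View pics/z5.png

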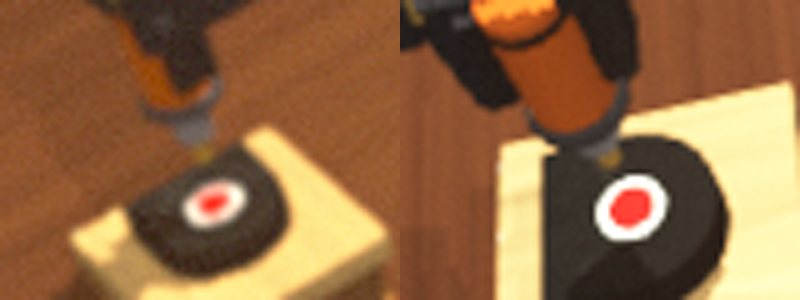

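View pics/wrist3.png

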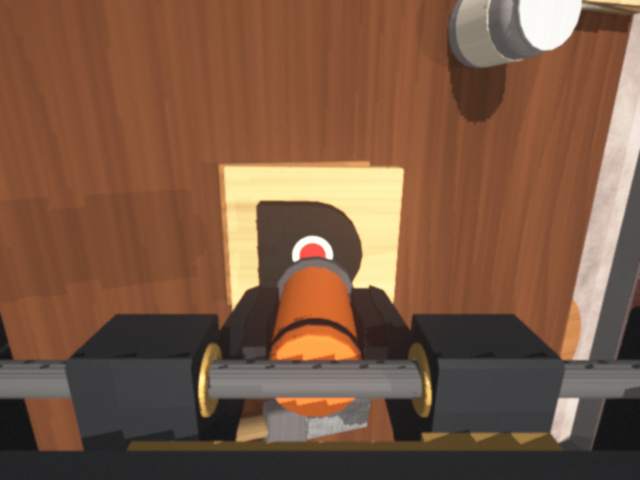

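Run:
```python
from h import *
d1,d2=load('scene3'),load('side3')
T=tri([(d1,212.7,288.3),(d2,335.6,345.4)]);D=tri([(d1,214.2,297.2),(d2,339.8,355.2)])
s=monitor.get_state();Rt=R.from_quat(s['tool_rot'])
print(T,D,D-T,Rt.inv().apply(D-T))
P=np.array([.5855,-.3005,.0655]);tip=s['position']+Rt.apply([0,0,.053]);print(Rt.inv().apply(P-tip))
K,Rm,t=cam(load('wrist3'));dw=load('wrist3');
# wrist: dot centre col 312 vs tip col
print(proj(dw,tip),proj(dw,P))
```

```text
[ 0.5783 -0.296   0.0893] [ 0.5861 -0.3003  0.0656] [ 0.0078 -0.0043 -0.0237] [-0.0042 -0.0006  0.025 ]
[-0.0041 -0.0013  0.0279]
[316.0814 262.8325] [313.9665 253.8055]
```

Request:
play_rows(series=[-0.002, -0.0005, 0.004, 0, 0, 0.1, -1, -0.0022, -0.0006, 0.006, -0.1, 0, 0.1, -1, 0, 0, 0.005, 0, 0, 0, -1, 0, 0, 0.002, 0, 0, 0, -1, 0, 0, 0, 0, 0, 0, -1, 0, 0, 0, 0, 0, 0, -1])

```text
clock: 8.65
position: [0.5644, -0.3013, 0.1256]
tool_rot: [0.702, 0.69, 0.122, 0.124]
contact_force: [0.0, -0.4, -2.2]
finger_gap: 0.351
```

```bash
cat >> h.py <<'E'
def check(k):
    for n in ['scene','side']: d=grab(n,n+str(k))
    s=monitor.get_state();p=s['position'];Rt=R.from_quat(s['tool_rot']);print(p,s['clock'],s['contact_force'],s['torque'],s['finger_gap'])
    P=np.array([.5858,-.3004,.0655]);Rg=toolR(-1,20)
    tip=p+Rt.apply([0,0,.053]); print('tip->P in tool',Rt.inv().apply(P-tip),'rot err',np.degrees((Rt.inv()*Rg).as_rotvec()))
    def crop(f,c,w=64,h=48):
        x,y=int(c[0]-w/2),int(c[1]-h/2);print(f,x,y)
        im=cv2.imread('pics/'+f+'.png')[y:y+h,x:x+w]
        return cv2.resize(im,(400,300),interpolation=cv2.INTER_CUBIC)
    cv2.imwrite(f'pics/zz{k}.png',np.hstack([crop(f+str(k),proj(load(f+str(k)),tip)) for f in('scene','side')]))
E
python3 - <<'E'
from h import *
check(4)
E
```

```text
[ 0.5644 -0.3014  0.1257] 8.75 [ 0.125   0.1944 -2.1822] [-0.0472  0.3076  0.0325] 0.35903613142984864
tip->P in tool [ 0.0013 -0.0005  0.0108] rot err [ 0.0473 -0.0122  0.0218]
scene4 180 270
side4 305 327
```

View pics/zz4.png

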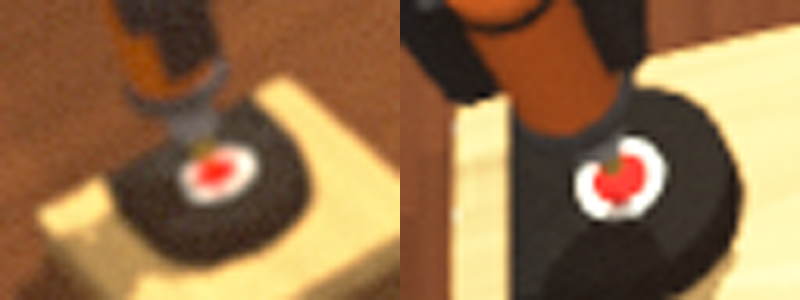

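Request:
play_rows(series=[0.0007, -0.0003, 0.002, 0, 0, 0, -1, 0.0005, -0.0002, 0.002, 0, 0, 0, -1, 0, 0, 0.002, 0, 0, 0, -1, 0, 0, 0, 0, 0, 0, -1])

```text
clock: 9.25
position: [0.5662, -0.3001, 0.1198]
tool_rot: [0.702, 0.69, 0.122, 0.124]
contact_force: [-0.1, 0.3, -0.7]
finger_gap: 0.356
```

Run:
```python
from h import *
check(5)
```

```text
[ 0.5663 -0.3002  0.12  ] 9.35 [-0.3436 -0.3288 -1.0111] [-0.0498  0.3202  0.0389] 0.35462728353223494
tip->P in tool [ 0.0001 -0.0004  0.0049] rot err [0.0863 0.0129 0.0344]
scene5 181 272
side5 306 329
```

View pics/zz5.png

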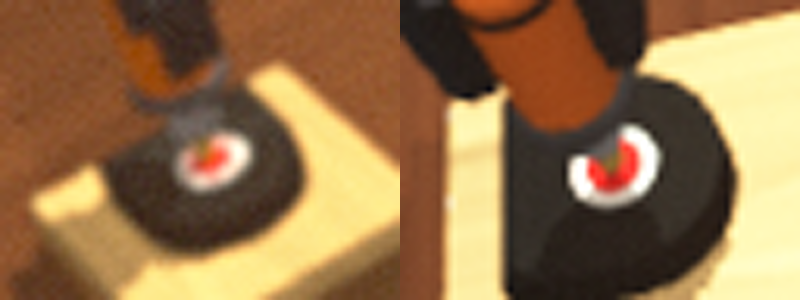

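Request:
play_rows(series=[0, 0, 0.0015, 0, 0, 0, -1, 0, 0, 0.0015, 0, 0, 0, -1, 0, 0, 0, 0, 0, 0, -1])

```text
clock: 9.72
position: [0.5675, -0.3003, 0.1171]
tool_rot: [0.702, 0.69, 0.122, 0.125]
contact_force: [0.5, 1.0, -1.2]
finger_gap: 0.355
```

Request:
play_rows(series=[0, 0, 0.0015, 0, 0, 0, -1, 0, 0, 0, 0, 0, 0, -1])

```text
clock: 9.98
position: [0.5681, -0.3004, 0.1158]
tool_rot: [0.702, 0.69, 0.122, 0.125]
contact_force: [-0.3, -0.5, -1.0]
finger_gap: 0.355
```

Run:
```python
from h import *
check(6)
```

```text
[ 0.5681 -0.3005  0.1159] 10.075 [ 0.1154  0.7017 -0.4683] [-0.0445  0.4185 -0.0119] 0.3583903051218075
tip->P in tool [ 0.0004 -0.0007  0.0004] rot err [0.1149 0.0361 0.0387]
scene6 181 273
side6 307 330
```

View pics/zz6.png

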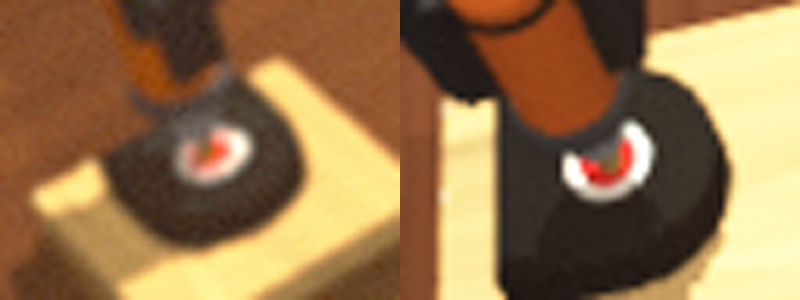

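Request:
play_rows(series=[0, -0.0005, 0.002, 0, 0, 0, -1, 0, 0, 0, 0, 0, 0, -1])

```text
clock: 10.32
position: [0.5686, -0.3005, 0.1143]
tool_rot: [0.702, 0.69, 0.122, 0.125]
contact_force: [-1.6, -0.3, -0.1]
finger_gap: 0.354
```

```bash
cat >> h.py <<'E'
def forces(k=8):
    F=[];Z=[];T=[]
    for i in range(k):
        imaging.grab_frame('side'); s=monitor.get_state(); Rt=R.from_quat(s['tool_rot']); F.append(-Rt.inv().apply(s['contact_force'])[2]); T.append(s['torque'])
        Z.append(Rt.inv().apply(np.array([.5858,-.3004,.0655])-s['position'])-[0,0,.053])
    print('push',np.mean(F),'+-',np.std(F)/k**.5,'tip->P',np.mean(Z,0),'torque',np.mean(T,0),s['clock'])
E
python3 -c "
from h import *
forces()"
```

```text
push 0.3210247045157667 +- 0.10056462147172031 tip->P [ 0.0005 -0.0007 -0.0013] torque [0.033  0.3139 0.034 ] 10.725
```

Request:
play_rows(series=[0.0003, -0.0005, 0.002, 0, 0, 0, -1, 0, 0, 0.001, 0, 0, 0, -1, 0, 0, 0, 0, 0, 0, -1])

```text
clock: 11.1
position: [0.5695, -0.3005, 0.1116]
tool_rot: [0.702, 0.69, 0.122, 0.126]
contact_force: [-1.6, 0.0, 1.4]
finger_gap: 0.359
```

```bash
python3 -c "
from h import *
forces(10);check(7)"
```

```text
push 1.2578673107681104 +- 0.1917824465578815 tip->P [ 0.0005 -0.0007 -0.0041] torque [0.0304 0.3472 0.0424] 11.6
[ 0.5695 -0.3005  0.1116] 11.7 [-2.1192  0.7833  1.835 ] [0.0857 0.3296 0.0799] 0.35300115430536727
tip->P in tool [ 0.0004 -0.0007 -0.0041] rot err [0.2089 0.0799 0.0403]
scene7 182 275
side7 308 331
```

View pics/zz7.png

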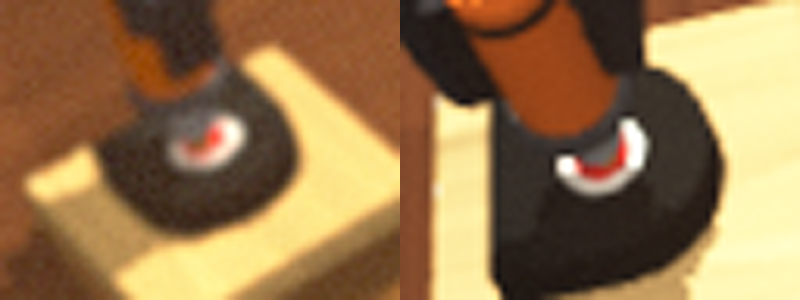

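Request:
play_rows(series=[0, 0, 0.0015, 0, 0, 0, -1, 0, 0, 0.0015, 0, 0, 0, -1, 0, 0, 0, 0, 0, 0, -1])

```text
clock: 12.08
position: [0.5706, -0.3006, 0.1088]
tool_rot: [0.702, 0.69, 0.122, 0.126]
contact_force: [-2.5, 0.3, 1.5]
finger_gap: 0.351
```

```bash
python3 -c "
from h import *
forces(12);check(8)"
```

```text
push 2.7437996076111055 +- 0.1776650038081185 tip->P [ 0.0005 -0.0007 -0.007 ] torque [0.0737 0.4707 0.0528] 12.675
[ 0.5706 -0.3005  0.1088] 12.775 [-3.0494  1.4139  2.1958] [0.0832 0.4298 0.1024] 0.35462953797313945
tip->P in tool [ 0.0005 -0.0007 -0.0071] rot err [0.2129 0.0814 0.0417]
scene8 182 276
side8 308 332
```

View pics/zz8.png

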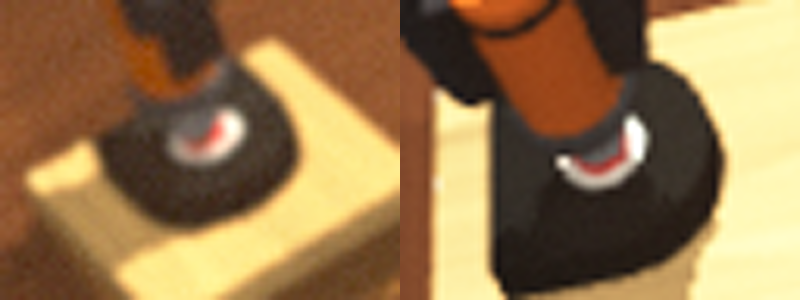

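Run:
```python
from h import *
s=monitor.get_state();Rt=R.from_quat(s['tool_rot']);p=s['position']
out=[]
for f in('scene8','side8'):
    d=load(f); S=8; c=proj(d,p); x,y=int(c[0]-25),int(c[1]-28)
    im=cv2.resize(cv2.imread(f'pics/{f}.png')[y:y+75,x:x+50],(400,600),interpolation=cv2.INTER_CUBIC)
    for off in (-.016,.016):
        K,Rm,t=cam(d); cd=Rt.inv().apply(-Rm.T@t-p); side=np.cross([0,0,1],cd); side/=np.linalg.norm(side)
        q=[(proj(d,p+Rt.apply(np.array([0,0,z])+side*off))-[x,y]+.5)*S for z in(-.047,.013)]
        cv2.line(im,*[tuple(int(v) for v in a) for a in q],(255,255,0),1)
    q=[(proj(d,p+Rt.apply([0,0,z]))-[x,y]+.5)*S for z in(.013,.046)]
    cv2.line(im,*[tuple(int(v) for v in a) for a in q],(0,255,0),1)
    out.append(im)
cv2.imwrite('pics/ax.png',np.hstack(out))
```

```text
(no output)
```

View pics/ax.png

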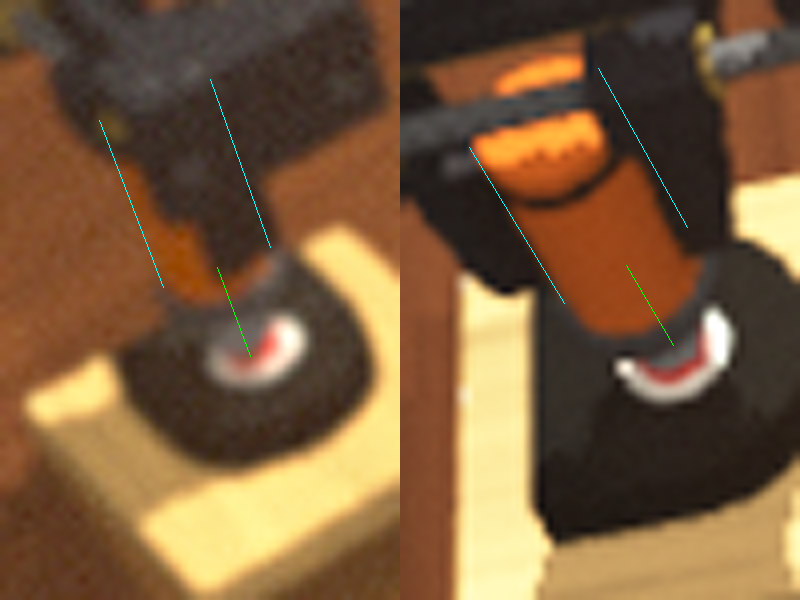

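View pics/scene8.png

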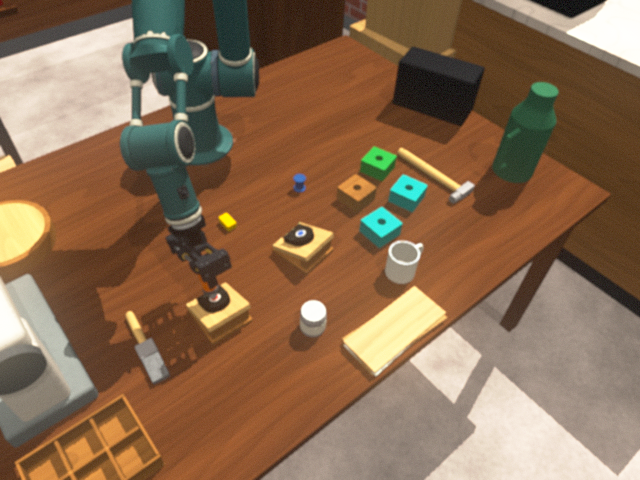

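The barrel edges run parallel to the tool axis, and the tip is on the dot at about half travel. Everything else on the bench looks unmoved, so I'm handing in now.

```bash
python3 -c "
from h import *
forces(4);print(job_done())"
```

```text
push 3.242129869915998 +- 0.23015532984073062 tip->P [ 0.0005 -0.0007 -0.0071] torque [0.0921 0.4395 0.0433] 12.975
the job is handed in; nothing more can be done
None
```

I took the gauge out of its wooden holder and handed the job in with its tip held on the red dot, the gripper still holding it and the arm still. This took about 13 s of the 32 s allowed.

- **Position:** by the arm's own readings and the camera fit, the tip is within about 1 mm of the dot's centre.
- **Squareness:** the tool is within about 0.25° of the 20° face I assumed. My camera fit of the slope read 19.6°, so I used the stated 20°. In both views the barrel ran parallel to the tool.
- **Tip depth:** I estimate it is pushed in about 6.5–7 mm. Arm travel past contact gave about 6–7 mm. The push force, about 3.8–4.5 N after allowing for the gauge's weight, gave 6.5–8 mm. The force readings are noisy, and the last short sample was the highest. The tip's travel could not be seen directly.
- **Rest of the bench:** the last scene picture shows the bystanders and the blue-dotted heel where they started. The gauge was carried over the blue-dotted heel with plenty of clearance.

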